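# Draw out the slide carrier and lay it on the slide warmer

### The arm

A 7-joint arm with a two-finger parallel gripper is mounted at the origin on a cart in front of the work surface, level with it; the furniture and walls round the work are solid. World frame = base frame: x ahead of the robot, y to its left, z up, the work surface at z = 0. Lengths are in mm, angles in degrees, forces in N, time in s.
With the tool pointing down it reaches from about 425 to 950 mm from the base axis. Payload 4.7 kg.
Tool frame: the origin (TCP) lies between the finger pads; the fingertips stand 14 mm ahead of it and the grasp point (between the pads) lies 5 mm behind it (ctrl.nose_length is the distance from the TCP to the fingertips, in mm); z points along the fingers, y is the line along which they close (so a half turn about z gives the same grasp; the last joint's range is limited). The gripper opens to 87 mm and grips with 3 to 60 N. Pads are 19 mm wide; open, the fingers measure 117 mm over their backs; the gripper's body (75 mm by 190 mm) begins 51 mm behind the grasp point.
Start: joints at [-75.854, 26.849, -2.785, 87.806, 1.381, 65.374, -4.715], TCP at [183.772, 649.52, 236.573] pointing down, gripper open.
Joint ranges: [-148.3, 148.3], [-19.14, 114.17], [-79.39, 73.82], [5.75, 140.21], [-59.74, 239.74], [12.07, 113.84], [-152.46, 152.46]. Speed limits (degrees/s): [147.25, 147.25, 180, 180, 180, 180, 180].

### API

Orientations are given as a 3x3 rotation matrix whose columns are the frame's x, y, z axes.
In Python, from station import get_obs, viewer, close_job, ctrl gives the robot as it stands. The module is installed in compiled form; this text tells all that it offers.
- The arm moves only by the tool send_rows, never from a script. Its argument "increments" is a list that holds one entry, the list of rows, each a list of 5 numbers: the shift along the tool's x, y, z in mm, then the turn about the tool's z in degrees, then the gripper command: -1 is shut, 1 is fully open, values between are in proportion. In form: [[[dx, dy, dz, spin, fingers], ...]]. A call has 1 to 10 rows; each row shifts and turns the commanded pose from where the row before left it, along the tool's axes as they then stand; what a row does not reach is not made up. A row lasts 1/10 s, in which the tool goes at most 50 mm and 8.59 degrees, less where a joint would pass 70% of its speed; a pose out of reach is approached as far as the arm can. A call with a gripper value outside its range is refused whole. The fingers move at their own pace and stop on an object; "squeeze" is the grip in N (left out, the last holds). Time passes only in rows, so rows that do not move let the fingers close. It gives the time, the measured TCP pose, the force, the opening and the grip force at its end, in the units of the state.
- get_obs(): the state, without advancing time (a new reading comes with each control period).
- viewer.grab_frame(name): name is "side" or "top"; returns the picture (420x560x3 uint8, blue, green, red); there is no depth.
- viewer.camera_model(name): a dict with "fx", "fy", "cx", "cy" (pixels), "R" (3x3) and "t" (3): a world point X has camera coordinates R X + t. Camera axes: x right, y down, z forward; pixel columns grow to the right and rows downward; lengths in mm; the calibration is good to about 2 mm. A picture is of the moment at which its call begins. camera_model takes no time and is no camera call.
- close_job(): hands the job in; it is judged then, once.
The state is a dict: "time": time; "q": joint angles; "dq": joint speeds; "joint_torque": joint torques, N m; "ee_pos": TCP position; "orientation": TCP orientation; "ft_force": force on the tool from outside, world axes, zero at the start; "moment": the same for the moment, N m; "gripper_width": finger opening in mm; "finger_force": force on a finger pad.
Only numpy, scipy, OpenCV 4.12 (cv2) and the standard library are available. Lean on these libraries where they do the work, as an engineer would, in place of code of your own. Each camera call takes 0.05 s, during which the arm holds its last target. There are 200 camera calls.

### The job

The flat carrier with the two microscope slides lies sunk in its drying stand, where its sides cannot be gripped. Draw it along the channel, for instance with a fingertip pressed on its bare end next to the closed end of the stand, until the other bare end hangs out past the open end, the carrier still lying flat. Then take it by that overhanging end, lift it off and lay it on the slide warmer, flat on the bed between the two cheeks, its middle over the middle of the warmer, and let go; do not let it fall, and leave the other things on the bench where they are.

Things in the scene. Friction and masses are not known exactly. Their poses are not given: they have to be found in the camera images.
- stand: Dark steel drying stand, fixed, 84 mm wide (x), 53 mm high. Origin on the bench under the middle of its channel, which runs along y from -87 to +87 mm; floor 45 mm above the bench, 64 mm wide, between 10 mm thick walls 8 mm high (1 mm above the carrier's top). An end wall as high closes it at +y; open at -y.
- stand_mouth (a point): Middle of the open end of the stand's channel, at floor height, 87 mm from the stand's origin. Axes as the stand's: -y points out of the channel. Beyond it is free air down to the bench.
- carrier_mid (a point): Centre (half-way up) of the loose slide carrier: aluminium flat bar 60 (x) x 170 (y) x 7 mm, 0.1 to 0.17 kg, both ends alike: a bare ribbed land 45 mm long; two glass slides lie flush between. Starts in the channel, y along the stand's y, 2 mm play each side, top 52 mm above the bench. It slides easily (friction about 0.2); a fingertip pressed on with 5 to 15 N drags it.
- warmer: Grey slide warmer, fixed, 104 mm wide (x), 80 mm long (y), 45 mm high. Origin on the bench under its middle. A dark flat steel bed 80 mm long between two steel cheeks, 68 mm apart (inside), that run along its y and rise 5 mm above the bed; open at both ends, so a carrier along y sticks out 45 mm at each end.
- warmer_bed (a point): Middle of the warmer's bed, on its surface, 40 mm above the bench; axes as the warmer's. The carrier's centre belongs here, 3.5 mm higher, its y along the warmer's y (either way round).
- petri_b: Bystander: small clear Petri dish, 78 mm across, 15 mm high, in front of the left analyser near the key counter; origin under its centre.
- cell_counter: Bystander: dark key counter 62 x 150 x 37 mm, between the analysers; origin under its centre.
- saline_bottle: Bystander: white bottle with a blue cap, 48 mm across, 88 mm high, at the left; origin under its centre.
- slide_box: Bystander: green closed box 76 x 101 x 31 mm, at the left; origin under its centre.
- timer: Bystander: white bench timer 51 x 64 x 57 mm, at the right; origin under its centre.
- citrate_bottle: Bystander: white bottle with a green cap, 40 mm across, 75 mm high, at the right; origin under its centre.

How it is judged:
By the outcome, as a careful person would: the job done as asked, in the order asked, and still so for the second after the job is handed in, with the robot touching nothing.
It also fails if it takes over 58 s, if anything falls off the work surface, if the arm or the gripper's body presses on something with over 40 N, if the wrist force passes 120 N, or if a joint passes its speed limit or range.

## Working session

There is one attempt and no reset: what is moved stays moved. The work goes in short steps, Python scripts to look and compute and a tool call to move; the robot and the scene stay as the last step left them, time stands still between calls to the robot, and variables do not carry over. Pictures are saved under pics/ and viewed, at most 10 in all, crops included, and the job is handed in when it is done.

Besides the shell and the picture viewer there is one more tool, called after "Emit:" as name(argument=value, ...) on one line, values as JSON. send_rows: Moves the arm, as the interface text tells. Its arguments: {"type":"object","properties":{"increments":{"type":"array"},"squeeze":{"type":"number"}},"required":["increments"]}

```bash
mkdir -p pics
python3 - <<'E'
from station import get_obs, viewer, ctrl
import cv2, numpy as np
for n in ("side","top"):
    cv2.imwrite(f"pics/{n}0.png", viewer.grab_frame(n))
    m=viewer.camera_model(n); print(n,m["fx"],m["fy"],m["cx"],m["cy"],np.round(m["R"],3).tolist(),np.round(m["t"],1), "C",np.round(-np.array(m["R"]).T@m["t"]))
o=get_obs(); print(o["time"],np.round(o["ee_pos"],1),np.round(o["orientation"],3).tolist(),o["gripper_width"],o["ft_force"],ctrl.nose_length)
E
```

```text
side 468.3405491214065 468.3405491214065 278.9989315748185 204.46965350539924 [[0.844, -0.536, 0.002], [-0.23, -0.365, -0.902], [0.485, 0.761, -0.431]] [-425.6  144.6 1294.5] C [ -235. -1161.   689.]
top 379.68230033245254 379.68230033245254 277.65082034362547 214.12415042413133 [[0.023, -1.0, 0.004], [-0.978, -0.024, -0.208], [0.208, 0.001, -0.978]] [ -29.3  515.4 1298.7] C [ 234.  -18. 1378.]
0.1 [183.7 649.  235.6] [[-0.962, 0.272, -0.0], [0.272, 0.962, -0.002], [-0.0, -0.002, -1.0]] 87.32089798754274 [-1.35118682  0.29419782 -0.89238225] 14.0
```

View pics/top0.png

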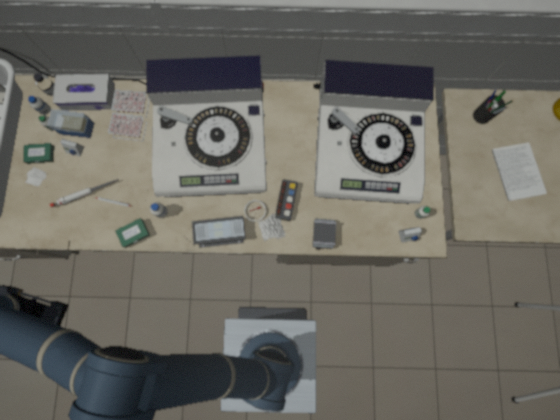

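View pics/side0.png

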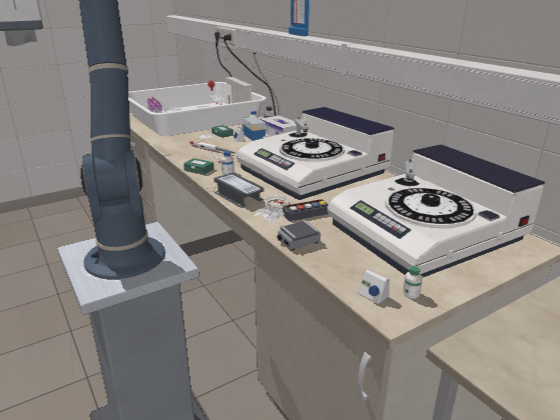

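The top view shows the stand at about (219,231), its long axis along the image columns, and the warmer at (325,233). I'll enlarge both.

Run:
```python
import cv2
a=cv2.imread("pics/top0.png")[200:260,185:345]; cv2.imwrite("pics/tc.png",cv2.resize(a,None,fx=5,fy=5,interpolation=cv2.INTER_CUBIC))
a=cv2.imread("pics/side0.png")[165:255,205:335]; cv2.imwrite("pics/sc.png",cv2.resize(a,None,fx=6,fy=6,interpolation=cv2.INTER_CUBIC))
```

```text
(no output)
```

View pics/tc.png

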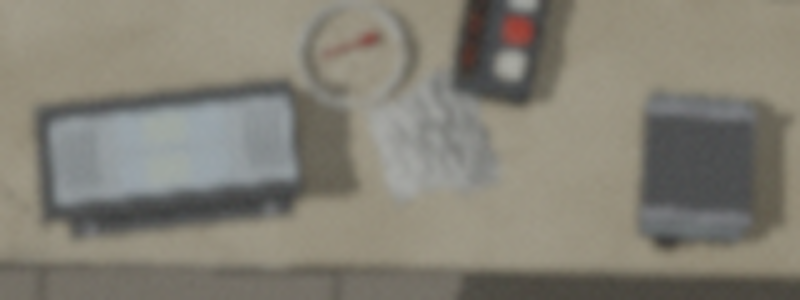

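View pics/sc.png

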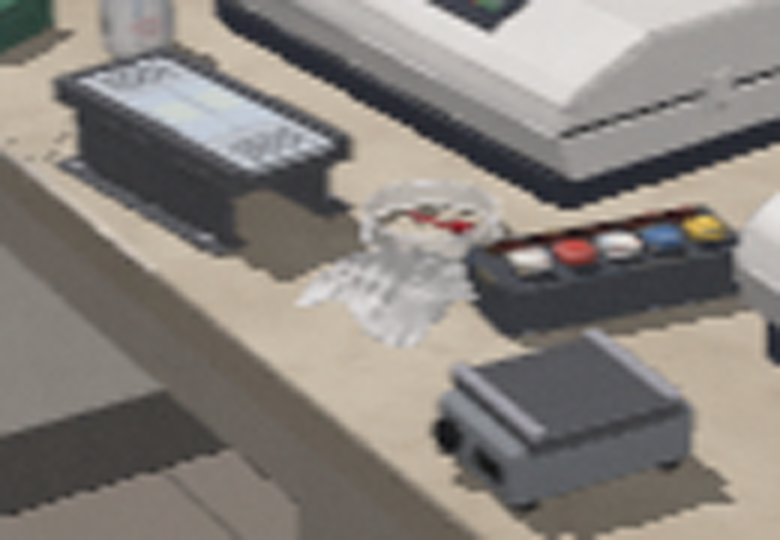

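```bash
cat > h.py <<'E'
import numpy as np, cv2
from scipy.optimize import least_squares
from station import viewer
M={n:viewer.camera_model(n) for n in("side","top")}
def proj(n,P):
    m=M[n]; c=np.asarray(P,float)@np.array(m["R"]).T+m["t"]
    return np.c_[m["fx"]*c[:,0]/c[:,2]+m["cx"],m["fy"]*c[:,1]/c[:,2]+m["cy"]]
def w(p,P):
    a=np.radians(p[2]);P=np.asarray(P,float);c,s=np.cos(a),np.sin(a)
    return np.c_[p[0]+c*P[:,0]-s*P[:,1],p[1]+s*P[:,0]+c*P[:,1],P[:,2]]
def fit(p0,obs):  # obs {cam:(pts,px)}
    f=lambda p:np.concatenate([(proj(n,w(p,P))-px).ravel() for n,(P,px) in obs.items()])
    r=least_squares(f,p0,loss="soft_l1"); return r.x,f(r.x).reshape(-1,2)
T=lambda a:(np.array(a)+.5)/5-.5+[185,200]
S=lambda a:(np.array(a)+.5)/6-.5+[205,165]
def panel(img,n,x0,y0,wd,ht,k,sets):
    a=cv2.resize(img[y0:y0+ht,x0:x0+wd],None,fx=k,fy=k,interpolation=cv2.INTER_CUBIC)
    for P,col in sets:
        q=((proj(n,P)-[x0,y0]+.5)*k-.5)
        cv2.polylines(a,[np.round(q*16).astype(np.int32)],True,col,1,cv2.LINE_AA,4)
    return a
def rect(x,y0,y1,z): return [[x,y1,z],[x,y0,z],[-x,y0,z],[-x,y1,z]]
E
python3 - <<'E'
from h import *
ps,rs=fit([500,150,5],{"top":(rect(42,-87,97,53),T([(290,83),(297,212),(48,220),(40,107)])[[3,0,1,2]]),
 "side":(rect(42,-87,97,53),S([(165,52),(352,150),(250,178),(58,92)]))})
pw,rw=fit([500,-150,0],{"top":(rect(34,-40,40,40),T([(650,116),(755,120),(750,212),(643,207)])),
 "side":([[34,40,45],[34,-40,45]],S([(585,338),(682,408)]))})
print(ps.round(1),rs.round(1).tolist());print(pw.round(1),rw.round(1).tolist())
t=cv2.imread("pics/top0.png");s=cv2.imread("pics/side0.png")
G=(0,255,0);R=(0,0,255);Y=(0,255,255)
st=[(w(ps,rect(42,-87,97,53)),G),(w(ps,rect(30,-83,87,52)),R)]
wa=[(w(pw,rect(52,-40,40,45)),G),(w(pw,rect(34,-40,40,40)),R)]
a=panel(t,"top",190,210,60,42,7,st);b=panel(t,"top",308,212,36,42,7,wa)
c=panel(s,"side",210,170,58,42,7,st);d=panel(s,"side",274,214,52,42,7,wa)
r1=np.hstack([a,b]);r2=np.hstack([c,d]);W=min(r1.shape[1],r2.shape[1],800)
cv2.imwrite("pics/ov1.png",np.vstack([r1[:,:W],r2[:,:W]]))
print(W)
E
```

```text
[453.9 183.1   6.9] [[-0.1, 0.0], [1.6, -0.0], [2.1, -2.5], [-0.5, 0.9], [0.8, -0.9], [0.2, -1.7], [-3.0, -0.0], [-0.9, -2.1]]
[ 456.7 -187.3   -2.2] [[-0.5, -0.5], [0.8, 0.1], [1.3, 0.5], [0.1, 0.1], [0.2, -1.4], [-0.8, -1.9]]
672
```

View pics/ov1.png

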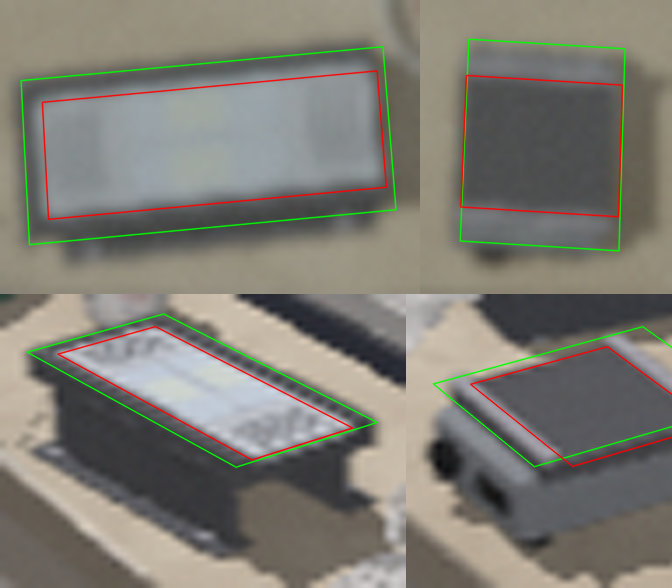

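```bash
cat >> h.py <<'E'
from scipy.optimize import minimize
K=8
def up(img,box):
    x0,y0,x1,y1=box; return cv2.resize(img[y0:y1,x0:x1],None,fx=K,fy=K,interpolation=cv2.INTER_CUBIC).astype(int)
def largest(m):
    m=cv2.morphologyEx(m.astype(np.uint8),cv2.MORPH_CLOSE,np.ones((9,9)));n,l,s,_=cv2.connectedComponentsWithStats(m)
    m=(l==1+np.argmax(s[1:,4])).astype(np.uint8); c,_=cv2.findContours(m,0,1);return cv2.drawContours(m*0,c,-1,1,-1)
def fill(n,P,box,shape):
    q=(proj(n,P)-box[:2]+.5)*K-.5; return cv2.fillPoly(np.zeros(shape,np.uint8),[np.round(q*16).astype(np.int32)],1,cv2.LINE_8,4)
def ioufit(p0,P,masks,boxes):
    def f(p):
        e=0
        for n,m in masks.items():
            g=fill(n,w(p,P),boxes[n],m.shape); e-=(g&m).sum()/(g|m).sum()
        return e
    S=np.array([p0]+[np.add(p0,d) for d in np.diag([8,8,4])])
    r=minimize(f,p0,method="Nelder-Mead",options=dict(initial_simplex=S,xatol=.05,fatol=1e-5)); return r.x.round(1),round(r.fun,3)
E
python3 - <<'E'
from h import *
I={n:cv2.imread(f"pics/{n}0.png") for n in M}
B={"top":(190,210,250,252),"side":(210,170,268,212)}
mk={}
for n in M:
    a=up(I[n],B[n]); mk[n]=largest((a[...,0]>a[...,2]-4)&(a.sum(2)/3>(95 if n=="top" else 110)))
Pc=rect(30,-85,85,52)
for s in (["top"],["side"],["top","side"]): print("carrier",s,*ioufit([454,185,6],Pc,{n:mk[n] for n in s},B))
bb={"top":(308,212,344,252)}; a=up(I["top"],bb["top"]).mean(2); 
print(a[100:240:8,140].round())
mb=largest(a<100); print(mb.sum())
r=ioufit([457,-187,-2],rect(34,-40,40,40),{"top":mb},bb);print("bed",r)
vis=lambda n,m,b:np.where(cv2.morphologyEx(m,cv2.MORPH_GRADIENT,np.ones((3,3)))[...,None]>0,[0,0,255],up(I[n],b)).clip(0,255)
p=[vis("top",mk["top"],B["top"]),vis("top",mb,bb["top"]),vis("side",mk["side"],B["side"])]
c=np.vstack([np.hstack([p[0][:320],p[1][:320]]),np.hstack([p[2][:280],np.zeros((280,768-p[2].shape[1],3))])])
cv2.imwrite("pics/mask.png",c)
E
```

```text
carrier ['top'] [456.  186.8   8.1] -0.88
carrier ['side'] [455.2 185.    7.6] -0.86
carrier ['top', 'side'] [454.2 186.9   8.1] -1.738
[84. 79. 77. 81. 78. 77. 80. 80. 77. 81. 80. 79. 77. 79. 79. 79. 78. 87.]
34117
bed (array([ 456.3, -195.3,   -3.6]), np.float64(-0.774))[ WARN:0@0.449] global loadsave.cpp:1063 imwrite_ Unsupported depth image for selected encoder is fallbacked to CV_8U.
```

View pics/mask.png

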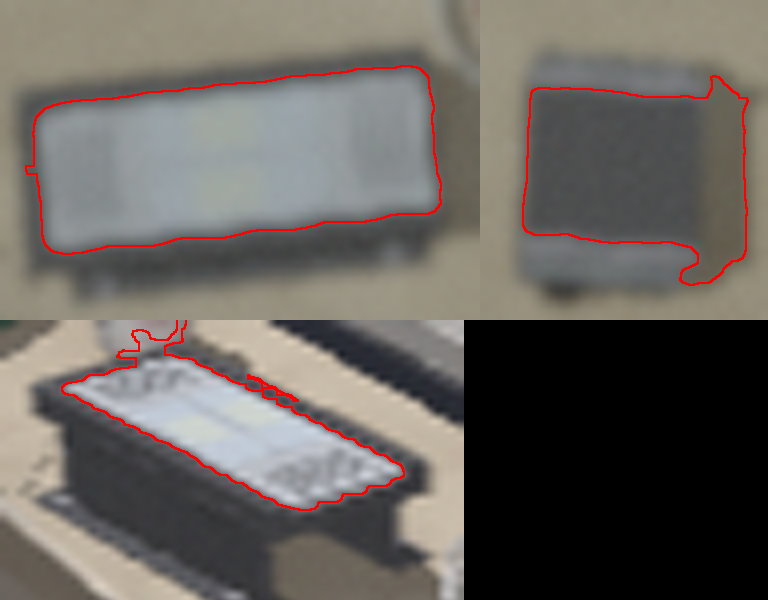

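```bash
cat >> h.py <<'E'
def unproj(n,px,z):
    m=M[n];R=np.array(m["R"]);px=np.atleast_2d(px);C=-R.T@m["t"]
    d=np.c_[(px[:,0]-m["cx"])/m["fx"],(px[:,1]-m["cy"])/m["fy"],np.ones(len(px))]@R
    return (C+d*((z-C[2])/d[:,2])[:,None])
def measure(n,mask,box,z):
    m=cv2.morphologyEx(mask,cv2.MORPH_OPEN,np.ones((41,41)))
    c=max(cv2.findContours(m,0,1)[0],key=cv2.contourArea)[:,0]
    P=unproj(n,(c+.5)/K-.5+box[:2],z)[:,:2].astype(np.float32)
    (x,y),(a,b),t=cv2.minAreaRect(P); ctr=np.array([x,y])
    # edge lines, +-70% of long side
    ax=cv2.boxPoints(((x,y),(a,b),t)); th=np.radians(t if abs((t+45)%180-45)<45 and False else t)
    u=np.array([np.cos(th),np.sin(th)])
    if abs(u[1])<.7: u=np.array([-u[1],u[0]])
    u*=np.sign(u[1]); v=np.array([u[1],-u[0]]); q=P-ctr; s=q@u; d=q@v; L=max(s); W=max(d); out=[]
    for sg in(1,-1):
        k=(abs(s)<.75*L)&(d*sg>.5*W); out.append(np.polyfit(s[k],d[k],1))
    e=[]
    for sg in(1,-1):
        k=(abs(d)<.6*W)&(s*sg>.5*L); e.append(np.median(s[k]))
    yaw=np.degrees(np.arctan2(-u[0],u[1]))-np.degrees([o[0] for o in out])
    cc=ctr+v*(out[0][1]+out[1][1])/2+u*sum(e)/2
    return dict(c=cc.round(1),yaw=yaw.round(2),width=round(out[0][1]-out[1][1],1),length=round(e[0]-e[1],1))
E
python3 - <<'E'
from h import *
I={n:cv2.imread(f"pics/{n}0.png") for n in M}
B={"top":(190,210,250,252),"side":(210,170,268,212)}
for n in M:
    a=up(I[n],B[n]); m=largest((a[...,0]>a[...,2]-4)&(a.sum(2)/3>(105 if n=="top" else 120))); print("carrier",n,measure(n,m,B[n],52))
b=(308,212,344,252); a=up(I["top"],b); print("bed",measure("top",largest((a.mean(2)<103)&(a[...,0]>a[...,2]-6)),b,40))
b=(274,214,326,256); a=up(I["side"],b); m=largest((a.mean(2)<105)&(a[...,0]>a[...,2]-6)); print("bed side",measure("side",m,b,40))
E
```

```text
carrier side {'c': array([455.4, 185.9]), 'yaw': array([6.54, 5.72]), 'width': np.float64(61.0), 'length': np.float64(174.0)}
carrier top {'c': array([456.5, 188.9]), 'yaw': array([7.87, 7.66]), 'width': np.float64(64.2), 'length': np.float64(172.2)}
bed {'c': array([ 456.9, -185.1]), 'yaw': array([-3.78, -2.27]), 'width': np.float64(67.2), 'length': np.float64(74.8)}
bed side {'c': array([ 450.4, -213.5]), 'yaw': array([-35.93, -33.19]), 'width': np.float64(74.8), 'length': np.float64(132.1)}
```

The carrier is at about (456,187.5) with yaw ~7°, and its size fits. The bed is at about (457,-186) with yaw ~-3°. I'll spin the tool onto the stand's axes with the fingers shut, then approach.

Emit:
send_rows(increments=[[[0,0,0,8.4,-1],[0,0,0,8.4,-1],[0,0,0,8.4,-1],[0,0,0,8.4,-1],[0,0,0,8.4,-1],[0,0,0,8.4,-1],[0,0,0,8.4,-1],[0,0,0,8.4,-1],[0,0,0,0,-1],[0,0,0,0,-1]]], squeeze=20)

```text
time: 1.1
ee_pos: [183.5, 649.4, 236.1]
orientation: [[-0.125, 0.992, -0.0], [0.992, 0.125, -0.001], [-0.001, -0.0, -1.0]]
ft_force: [-0.5, 0.3, -0.2]
gripper_width: 14.8
finger_force: 0.0
```

```bash
cat > d.py <<'E'
import sys,numpy as np
from station import get_obs
o=get_obs();R=np.array(o["orientation"]);p=np.array(o["ee_pos"])
print("t",round(o["time"],2),"p",p.round(1),"yaw_y",np.degrees(np.arctan2(R[1,1],R[0,1])).round(2),"tilt",R[2].round(3),"F",np.round(o["ft_force"],1),"w",round(o["gripper_width"],1),o["finger_force"])
for a in sys.argv[1:]:
    print(a,(R.T@(np.array(eval(a))-p)).round(1))
E
python3 d.py "(448.4,249,236)"
```

```text
t 1.1 p [183.5 649.4 236.1] yaw_y 7.19 tilt [-0.001 -0.    -1.   ] F [-0.5  0.3 -0.2] w 14.8 0.0
(448.4,249,236) [-4.304e+02  2.127e+02  4.000e-01]
```

Emit:
send_rows(increments=[[[-36,17.7,0,0,-1],[-36,17.7,0,0,-1],[-36,17.7,0,0,-1],[-36,17.7,0,0,-1],[-36,17.7,0,0,-1],[-36,17.7,0,0,-1],[-36,17.7,0,0,-1],[-36,17.7,0,0,-1],[-36,17.7,0,0,-1],[-36,17.7,0,0,-1]]])

```text
time: 2.1
ee_pos: [404.0, 312.3, 236.7]
orientation: [[-0.125, 0.992, 0.0], [0.992, 0.125, 0.001], [0.0, 0.0, -1.0]]
ft_force: [0.8, 0.3, 0.5]
gripper_width: 0.7
finger_force: 0.0
```

Emit:
send_rows(increments=[[[-35,18,10,0,-1],[-35,18,10,0,-1],[0,0,25,0,-1],[0,0,25,0,-1],[0,0,25,0,-1],[0,0,25,0,-1],[0,0,20,0,-1],[0,0,0,0,-1],[0,0,0,0,-1]]])

```text
time: 3.0
ee_pos: [447.8, 248.7, 96.8]
orientation: [[-0.123, 0.992, -0.0], [0.992, 0.123, 0.0], [0.0, -0.0, -1.0]]
ft_force: [0.4, 0.8, 0.3]
gripper_width: 0.1
finger_force: 0.0
```

```bash
python3 d.py "(448.4,249,66)"
python3 - <<'E'
from h import *
t=viewer.grab_frame("top");s=viewer.grab_frame("side");cv2.imwrite("pics/t1.png",t);cv2.imwrite("pics/s1.png",s)
a=cv2.resize(t[190:262,185:260],None,fx=5,fy=5,interpolation=2);b=cv2.resize(s[150:222,200:280],None,fx=5,fy=5,interpolation=2)
cv2.imwrite("pics/c1.png",np.hstack([a,b]))
E
```

```text
t 3.0 p [447.8 248.7  96.8] yaw_y 7.06 tilt [ 0. -0. -1.] F [0.4 0.8 0.3] w 0.1 0.0
(448.4,249,66) [ 0.2  0.7 30.8]
```

View pics/c1.png

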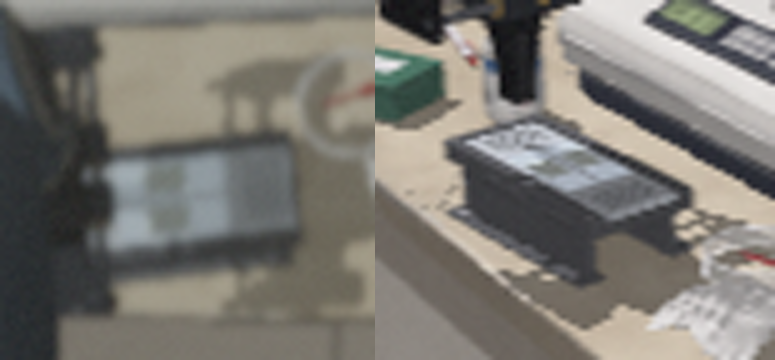

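The shut fingers stand over the carrier's closed-end land, with the tips at about (304,171) in the side view. I'll go down gently.

Emit:
send_rows(increments=[[[0,0.7,10,0,-1],[0,0,10,0,-1],[0,0,5,0,-1],[0,0,3,0,-1],[0,0,2,0,-1],[0,0,0,0,-1],[0,0,0,0,-1]]])

```text
time: 3.8
ee_pos: [448.4, 248.8, 66.6]
orientation: [[-0.122, 0.993, 0.0], [0.993, 0.122, 0.0], [0.0, 0.0, -1.0]]
ft_force: [0.2, -0.6, 1.0]
gripper_width: 0.5
finger_force: 0.0
```

Emit:
send_rows(increments=[[[0,0,1,0,-1],[0,0,0,0,-1],[0,0,0,0,-1]]])

```text
time: 4.1
ee_pos: [448.9, 249.0, 66.4]
orientation: [[-0.122, 0.993, 0.001], [0.993, 0.122, 0.001], [0.001, 0.001, -1.0]]
ft_force: [-1.0, -1.8, 5.8]
gripper_width: 0.3
finger_force: 3.3
```

Emit:
send_rows(increments=[[[0,0,1,0,-1],[0,0,0,0,-1],[0,0,0,0,-1]]])

```text
time: 4.4
ee_pos: [449.6, 249.4, 66.4]
orientation: [[-0.121, 0.993, 0.002], [0.993, 0.121, 0.002], [0.002, 0.003, -1.0]]
ft_force: [-0.9, -1.8, 13.3]
gripper_width: 0.6
finger_force: 6.7
```

Emit:
send_rows(increments=[[[-1,0,0,0,-1],[-2,0,0,0,-1],[-2,0,0,0,-1],[-2,0,0,0,-1],[-2,0,0,0,-1],[-1,0,0,0,-1],[0,0,0,0,-1]]])

```text
time: 5.1
ee_pos: [451.4, 240.5, 66.4]
orientation: [[-0.122, 0.993, 0.004], [0.993, 0.122, 0.004], [0.003, 0.004, -1.0]]
ft_force: [-0.9, 1.3, 11.5]
gripper_width: 0.4
finger_force: 5.3
```

Emit:
send_rows(increments=[[[-3,0,0,0,-1],[-4,0,0,0,-1],[-4,0,0,0,-1],[-4,0,0,0,-1],[-4,0,0,0,-1],[-3,0,0,0,-1],[0,0,0,0,-1]]])

```text
time: 5.8
ee_pos: [454.3, 218.1, 66.4]
orientation: [[-0.122, 0.993, 0.004], [0.993, 0.122, 0.003], [0.003, 0.005, -1.0]]
ft_force: [0.6, 0.8, 10.9]
gripper_width: 0.5
finger_force: 5.4
```

```bash
python3 d.py
python3 - <<'E'
from h import *
t=viewer.grab_frame("top");s=viewer.grab_frame("side");cv2.imwrite("pics/t2.png",t);cv2.imwrite("pics/s2.png",s)
a=cv2.resize(t[200:260,200:270],None,fx=6,fy=6,interpolation=2);b=cv2.resize(s[160:220,210:270],None,fx=6,fy=6,interpolation=2)
cv2.imwrite("pics/c2.png",np.hstack([a,b]))
E
```

```text
t 5.8 p [454.3 218.1  66.4] yaw_y 6.98 tilt [ 0.003  0.005 -1.   ] F [ 0.6  0.8 10.9] w 0.5 5.437077536189463
```

View pics/c2.png

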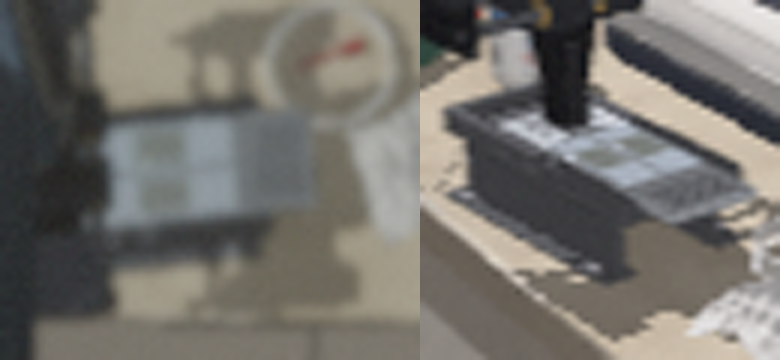

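The carrier follows the finger flat. Its open end overhangs by about 30 mm, from column ~243 to 252 in the top view. I'll draw it another 24 mm, then lift off.

Emit:
send_rows(increments=[[[-3,0,0,0,-1],[-4,0,0,0,-1],[-4,0,0,0,-1],[-4,0,0,0,-1],[-4,0,0,0,-1],[-3,0,0,0,-1],[-2,0,0,0,-1],[0,0,0,0,-1],[0,0,0,0,-1]]])

```text
time: 6.8
ee_pos: [457.4, 194.4, 66.4]
orientation: [[-0.122, 0.993, 0.005], [0.993, 0.122, 0.003], [0.003, 0.005, -1.0]]
ft_force: [0.2, 0.9, 10.6]
gripper_width: 0.1
finger_force: 5.5
```

Emit:
send_rows(increments=[[[0,0,-2,0,-1],[0,0,-5,0,-1],[0,0,-15,0,-1],[0,0,-25,0,-1],[0,0,-25,0,1],[-30,0,0,0,1],[-30,0,0,0,1],[-30,0,0,0,1],[0,0,0,0,1]]])

```text
time: 7.7
ee_pos: [466.0, 99.5, 136.7]
orientation: [[-0.115, 0.993, -0.0], [0.993, 0.115, -0.001], [-0.001, -0.0, -1.0]]
ft_force: [-0.2, 0.5, 0.3]
gripper_width: 32.4
finger_force: 0.0
```

```bash
python3 d.py
python3 - <<'E'
from h import *
t=viewer.grab_frame("top");s=viewer.grab_frame("side");cv2.imwrite("pics/t3.png",t);cv2.imwrite("pics/s3.png",s)
a=cv2.resize(t[200:260,190:260],None,fx=6,fy=6,interpolation=2);b=cv2.resize(s[160:220,212:275],None,fx=6,fy=6,interpolation=2)
cv2.imwrite("pics/c3.png",np.hstack([a,b]))
E
```

```text
t 7.7 p [466.   99.5 136.7] yaw_y 6.6 tilt [-0.001 -0.    -1.   ] F [-0.2  0.5  0.3] w 32.4 0.0
```

View pics/c3.png

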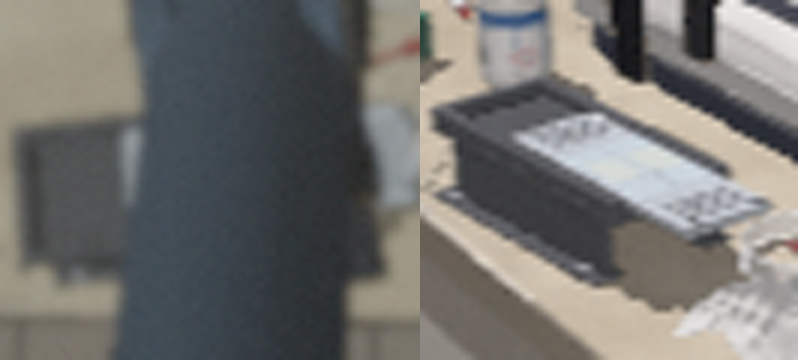

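The carrier lies flat with its open end well out past the stand's mouth, around (323,193) in the side view. I'll measure it from the unobstructed side view.

```bash
python3 - <<'E'
from h import *
s=cv2.imread("pics/s3.png"); b=(220,174,275,202)
a=up(s,b); m=largest((a[...,0]>a[...,2]-4)&(a.mean(2)>120)); m=cv2.morphologyEx(m,cv2.MORPH_OPEN,np.ones((41,41)))
print(measure("side",m,b,52), ioufit([463,130,7],rect(30,-85,85,52),{"side":m},{"side":b}))
cv2.imwrite("pics/m3.png",np.where(cv2.morphologyEx(m,cv2.MORPH_GRADIENT,np.ones((3,3)))[...,None]>0,[0,0,255],a).clip(0,255).astype(np.uint8))
E
python3 d.py
```

```text
{'c': array([462.9, 132. ]), 'yaw': array([5.64, 4.76]), 'width': np.float64(62.4), 'length': np.float64(180.8)} (array([462.6, 130.7,   4.7]), np.float64(-0.889))
t 7.8 p [465.9 103.5 136.5] yaw_y 6.91 tilt [ 0. -0. -1.] F [ 0.   0.2 -1. ] w 40.6 0.0
```

View pics/m3.png

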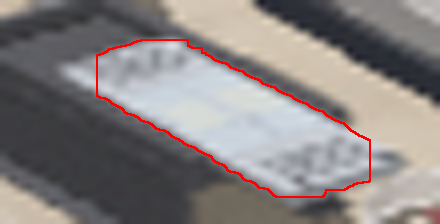

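```bash
python3 - <<'E'
from h import *
for z in (0,60,90): print(z,"analyser front",unproj("top",[[250,193],[160,193]],z)[:,:2].round(),"petri",unproj("top",[256,210],z).round()[0][:2],"counter",unproj("top",[286,219],z).round()[0][:2])
print("analyser side front right bottom/top z?", unproj("side",[[298,193],[345,160]],60).round())
E
python3 d.py "(469.7,76.2,43.5)"
```

```text
0 analyser front [[606.  89.]
 [598. 426.]] petri [541.  64.] counter [510. -48.]
60 analyser front [[590.  84.]
 [582. 406.]] petri [528.  60.] counter [498. -47.]
90 analyser front [[582.  82.]
 [574. 397.]] petri [521.  58.] counter [492. -46.]
analyser side front right bottom/top z? [[572.  -9.  60.]
 [905. 152.  60.]]
t 7.8 p [465.9 103.5 136.5] yaw_y 6.91 tilt [ 0. -0. -1.] F [ 0.   0.2 -1. ] w 40.6 0.0
(469.7,76.2,43.5) [-27.6   0.6  93. ]
```

Emit:
send_rows(increments=[[[-14,0.3,0,0,1],[-13.6,0.3,0,0,1],[0,0,0,0,1],[0,0,0,0,1],[0,0,0,0,1],[0,0,20,0,1],[0,0,20,0,1],[0,0,10,0,1],[0,0,0,0,1]]])

```text
time: 8.7
ee_pos: [469.0, 77.0, 85.4]
orientation: [[-0.123, 0.992, -0.003], [0.992, 0.123, -0.001], [-0.0, -0.003, -1.0]]
ft_force: [0.0, 0.1, 0.3]
gripper_width: 87.0
finger_force: 0.0
```

```bash
python3 d.py "(469.7,76.2,43.5)"
```

```text
t 8.7 p [469.   77.   85.4] yaw_y 7.06 tilt [-0.    -0.003 -1.   ] F [0.  0.1 0.3] w 87.0 0.0
(469.7,76.2,43.5) [-0.8  0.7 41.9]
```

Emit:
send_rows(increments=[[[-0.8,0.7,8,0,1],[0,0,8,0,1],[0,0,8,0,1],[0,0,8,0,1],[0,0,6,0,1],[0,0,4,0,1],[0,0,0,0,1],[0,0,0,0,1]]])

```text
time: 9.5
ee_pos: [470.9, 75.8, 44.5]
orientation: [[-0.122, 0.993, 0.0], [0.993, 0.122, 0.0], [0.0, 0.0, -1.0]]
ft_force: [-0.0, -0.1, 0.3]
gripper_width: 87.1
finger_force: 0.0
```

Emit:
send_rows(increments=[[[0,0,0,0,-1],[0,0,0,0,-1],[0,0,0,0,-1],[0,0,0,0,-1],[0,0,0,0,-1],[0,0,0,0,-1]]], squeeze=20)

```text
time: 10.1
ee_pos: [470.9, 75.9, 44.6]
orientation: [[-0.122, 0.993, 0.0], [0.993, 0.122, 0.0], [0.0, 0.0, -1.0]]
ft_force: [0.3, 0.6, 1.0]
gripper_width: 59.8
finger_force: 20.2
```

Emit:
send_rows(increments=[[[0,0,0,0,-1],[0,0,0,0,-1],[0,0,0,0,-1],[0,0,-1,0,-1],[0,0,-2,0,-1],[0,0,-3,0,-1],[0,0,-4,0,-1],[0,0,-5,0,-1],[0,0,-5,0,-1],[0,0,0,0,-1]]], squeeze=55)

```text
time: 11.1
ee_pos: [471.4, 76.0, 65.3]
orientation: [[-0.122, 0.993, 0.002], [0.993, 0.122, 0.001], [0.0, 0.002, -1.0]]
ft_force: [0.9, 0.1, -1.3]
gripper_width: 59.3
finger_force: 55.5
```

Run:
```python
from station import get_obs
o=get_obs();print(o["ee_pos"],o["ft_force"],o["moment"],o["gripper_width"],o["finger_force"])
from h import *
s=viewer.grab_frame("side");cv2.imwrite("pics/s4.png",s);b=(205,150,290,215);a=up(s,b)
m=largest((a[...,0]>a[...,2]-4)&(a.mean(2)>125)); ys,xs=np.where(m); print(xs.min()/K+b[0],xs.max()/K+b[0],ys.min()/K+b[1],ys.max()/K+b[1],m.sum()/64)
c=max(cv2.findContours(m,0,1)[0],key=cv2.contourArea); print((cv2.boxPoints(cv2.minAreaRect(c))/K+b[:2]).round(1).tolist())
P=lambda dz,tilt: proj("side",w([462.7,132.8,7],[[x,y,52+dz-(y+57)*tilt] for x,y in((30,85),(30,-85),(-30,-85),(-30,85))])).round(1).tolist()
print("flat",P(20,0),"tilt6",P(20,.1))
```

```text
[471.37731963  75.97419826  65.34238034] [ 0.85969125  0.05639125 -1.32595253] [-0.13906812  0.00471876  0.00379298] 59.31505830725651 55.49677231349051
256.25 284.5 205.75 214.875 153.046875
[[256.2, 214.9], [256.2, 205.8], [284.5, 205.8], [284.5, 214.9]]
flat [[240.5, 173.1], [270.2, 187.8], [255.7, 192.5], [226.3, 177.1]] tilt6 [[240.6, 176.8], [270.2, 187.1], [255.6, 191.7], [226.5, 180.9]]
```

```bash
cat > tilt.py <<'E'
import sys
from h import *
def tilt(n,pose,zmid,gy=-57):
    # pose carrier centre if flat; scan tilt about the gripped section
    s=viewer.grab_frame(n); q=proj(n,w(pose,[[x,y,zmid] for x in(-60,60) for y in(-110,110)]))
    b=(*np.maximum(np.floor(q.min(0)).astype(int)-8,0),*np.ceil(q.max(0)).astype(int)+8)
    a=up(s,b); m=((a[...,0]>a[...,2]-4)&(a.mean(2)>115)).astype(np.uint8)
    best=[]
    for t in np.arange(-16,17,1.):
        k=np.tan(np.radians(t))
        for off in (-6,-3,0,3,6):
            poly=lambda e:w(pose,[[x,y+off,zmid+3.5+(y-gy)*k] for x,y in((30+e,85+e),(30+e,-35),(-30-e,-35),(-30-e,85+e))])
            g=fill(n,poly(0),b,m.shape);r=fill(n,poly(9),b,m.shape)-g
            best.append((round(m[g>0].mean()-m[r>0].mean(),3),t,off))
    print(n,sorted(best)[::-1][:5])
E
python3 - <<'E'
from tilt import *
for n in("side","top"): tilt(n,[463.5,133,7],69)
E
python3 d.py
```

```text
side [(np.float64(0.299), np.float64(-3.0), -6), (np.float64(0.283), np.float64(-3.0), 6), (np.float64(0.282), np.float64(-3.0), -3), (np.float64(0.281), np.float64(-3.0), 3), (np.float64(0.272), np.float64(-3.0), 0)]
top [(np.float64(0.268), np.float64(9.0), 6), (np.float64(0.267), np.float64(8.0), 6), (np.float64(0.267), np.float64(8.0), 0), (np.float64(0.266), np.float64(9.0), 0), (np.float64(0.265), np.float64(10.0), 6)]
t 11.25 p [470.8  75.9  64.6] yaw_y 7.0 tilt [ 0.  0. -1.] F [ 0.2  0.1 -1.3] w 59.1 55.49651839770377
```

Emit:
send_rows(increments=[[[0,0,-6,0,-1],[0,0,-10,0,-1],[0,0,-12,0,-1],[0,0,-12,0,-1],[0,0,-10,0,-1],[-5,-1,0,0,-1],[-10,-2,0,0,-1],[-15,-3,0,0,-1],[-20,-4,0,0,-1],[-20,-4,0,0,-1]]])

```text
time: 12.25
ee_pos: [464.6, 3.1, 114.0]
orientation: [[-0.122, 0.993, -0.001], [0.993, 0.122, -0.0], [-0.0, -0.002, -1.0]]
ft_force: [-0.4, -0.8, -1.9]
gripper_width: 59.0
finger_force: 55.5
```

Emit:
send_rows(increments=[[[-25,-4.5,0,0,-1],[-25,-4.5,0,0,-1],[-25,-4.5,0,0,-1],[-25,-4.5,0,0,-1],[-25,-4.5,0,0,-1],[-25,-4.5,0,0,-1],[-25,-4.5,0,0,-1],[-25,-4.5,0,0,-1],[-20,-3,0,0,-1],[-10,-2,0,0,-1]]])

```text
time: 13.25
ee_pos: [451.5, -231.3, 114.1]
orientation: [[-0.118, 0.993, -0.001], [0.993, 0.118, -0.001], [-0.001, -0.001, -1.0]]
ft_force: [-0.8, 0.5, -1.7]
gripper_width: 58.9
finger_force: 55.5
```

Emit:
send_rows(increments=[[[-10,0,0,0,-1],[-5,0,0,2,-1],[0,0,0,4,-1],[0,0,0,4,-1],[0,0,0,0,-1],[0,0,0,0,-1]]])

```text
time: 13.85
ee_pos: [454.8, -242.8, 114.4]
orientation: [[0.05, 0.999, -0.0], [0.999, -0.05, 0.0], [0.0, -0.0, -1.0]]
ft_force: [-0.1, 0.5, -1.1]
gripper_width: 59.1
finger_force: 55.5
```

```bash
python3 d.py "(454,-243.5,115)"
python3 - <<'E'
from tilt import *
from station import get_obs
o=get_obs();p=np.array(o["ee_pos"]);R=np.array(o["orientation"]);y=np.degrees(np.arctan2(R[1,1],R[0,1]))
c=p+R[:,0]*57.6; print(c,o["moment"],p[2]+3.9)
tilt("side",[c[0],c[1],y],p[2]+3.9); cv2.imwrite("pics/s5.png",viewer.grab_frame("side"))
E
```

```text
t 13.85 p [ 454.8 -242.8  114.4] yaw_y -2.88 tilt [ 0. -0. -1.] F [-0.1  0.5 -1.1] w 59.1 55.49650487489998
(454,-243.5,115) [-0.7 -0.7 -0.6]
[ 457.66545717 -185.29691637  114.39375143] [-0.20856839  0.03326992  0.01446766] 118.27078569147999
side [(np.float64(0.164), np.float64(-6.0), -6), (np.float64(0.16), np.float64(-5.0), -6), (np.float64(0.152), np.float64(-7.0), -6), (np.float64(0.15), np.float64(-4.0), -6), (np.float64(0.146), np.float64(-6.0), -3)]
```

Run:
```python
from h import *
s=cv2.imread("pics/s5.png").astype(int);s0=cv2.imread("pics/side0.png").astype(int)
pose=[457.7,-185.3,-2.9]
for t in(0,-4,-8):
    k=np.tan(np.radians(t));print(t,proj("side",w(pose,[[x,y,121.8+(y+57.6)*k] for x,y in((30,85),(30,-30),(-30,-30),(-30,85))])).round(1).tolist())
m=(np.abs(s-s0).sum(2)>60)&(s[...,0]>s[...,2]-6)&(s.mean(2)>100)
for r in range(172,228,2):
    c=np.where(m[r,235:345])[0]+235
    g=np.split(c,np.where(np.diff(c)>2)[0]+1) if len(c) else []
    print(r,[(int(x[0]),int(x[-1])) for x in g if len(x)>2])
```

```text
0 [[293.9, 190.7], [315.1, 205.2], [296.8, 209.8], [276.4, 194.8]]
-4 [[293.8, 193.8], [315.1, 205.8], [296.8, 210.4], [276.4, 197.8]]
-8 [[293.7, 196.8], [315.1, 206.4], [296.8, 211.1], [276.4, 200.9]]
172 []
174 []
176 []
178 []
180 []
182 []
184 []
186 []
188 []
190 []
192 []
194 []
196 []
198 []
200 []
202 [(305, 310)]
204 [(303, 305), (310, 313)]
206 [(294, 296), (305, 316)]
208 [(292, 296), (304, 319)]
210 [(304, 322)]
212 [(304, 324)]
214 [(305, 326)]
216 [(305, 320)]
218 [(306, 313)]
220 []
222 [(305, 307)]
224 []
226 [(310, 312)]
```

Run:
```python
from h import *
s=cv2.imread("pics/s5.png").astype(int);s0=cv2.imread("pics/side0.png").astype(int)
for r in range(182,222,3):
    print(r,' '.join(f"{s[r,c].mean():.0f}{'b' if s[r,c,0]>s[r,c,2]-6 else 'r'}{'*' if np.abs(s[r,c]-s0[r,c]).sum()>30 else ''}" for c in range(266,334,3)))
```

```text
182 71b 47b 49b 73b 74b* 57b* 58b* 56b* 58b* 50b* 25b* 29b* 23b* 27b* 28b* 30b* 26b* 22b* 30b* 36b* 44b* 42b* 42b*
185 191r* 195r* 59b 66b* 47b 69b 56b* 59b* 58b* 56b* 56b* 32b* 30b* 28b* 26b* 29b* 40b* 45b* 43b* 45b* 48b* 59b* 57b*
188 191r* 194r* 193r* 146r* 38b* 43b 58b 56b* 57b* 56b* 59b* 48b* 45b* 43b* 42b* 44b* 74r* 104r* 100r* 71r* 42b 35b 38b
191 199r* 199r* 197r* 199r* 54b* 30b* 37b 56b 58b 54b* 47b* 51r* 89r* 103r* 105r* 144b 60b 50b 39b 34b* 64b* 76r* 43b*
194 201r* 200r* 200r* 200r* 61b* 24b* 29b* 39b* 44b 43b 48b* 89r* 49r* 35b 44b 50b 87b* 76b 76b* 70b* 38b* 84r* 42b*
197 201r* 181r* 191r* 192r* 93b* 26b* 25b* 23b* 29b* 28b* 62r* 55r* 44b 44b 40b* 79b* 136r* 190r* 143r* 27b* 26b* 176r 191r*
200 187r* 186r* 110r 109r 159r 139r 28b* 26b* 42b* 29b* 75b* 72r* 42b* 42b* 40b* 185r* 124r 44r 34b* 45b* 29b* 189r* 230b
203 189b* 195b* 200r* 194r* 187r* 66r 145r* 50b* 26b* 24b* 92b* 36b* 35b 219b* 213b* 190b* 128b 117b 35b* 39b* 41b* 190r* 218b*
206 197r* 151b* 184r* 172r* 188r* 184r* 84b 49r 93b* 100b* 155b* 21b* 24b* 178b* 216b* 216b* 216b* 67b* 37b* 35b* 57b* 197r* 198r*
209 183b* 155b 156b* 169b* 165b* 187b* 79b 87b 98b 136b 156b* 26b* 26b* 190b* 205b* 209b* 210b* 166b* 183b* 36b* 55b 188r* 192r*
212 181b* 211b* 189b* 183b* 176b* 187b* 63b 68b 86b 89b 79b 23b* 28b* 162b* 187b* 162b* 182b* 145b* 100b* 124b* 60b 131b 148b
215 224b 172b* 192b* 195b* 175b* 183r* 66b 63b 65b 63b 64b 21b* 30b* 111b* 104b* 94b* 175b* 173b* 145b* 146b* 102r 126r 128b
218 210b* 208b* 195b* 198b* 182r* 198r* 191r* 63b 64b 64b 66b 26b* 24b* 99b* 148b* 139b* 109r 110r 114r 195r* 194r* 190r* 149r*
221 195r* 214b* 199b* 199r* 200r* 198r* 191r* 192r* 104r 114r 115r 90r* 28b* 104b* 187r* 184r* 185r* 185r* 183r* 186r* 188r* 191r* 142r
```

Emit:
send_rows(increments=[[[-1,-0.7,8,0,-1],[0,0,12,0,-1],[0,0,14,0,-1],[0,0,12,0,-1],[0,0,8,0,-1],[0,0,6,0,-1],[0,0,0,0,-1],[0,0,0,0,-1]]])

```text
time: 14.75
ee_pos: [454.0, -244.7, 54.5]
orientation: [[0.053, 0.999, 0.0], [0.999, -0.053, -0.0], [-0.0, 0.0, -1.0]]
ft_force: [-0.4, -0.3, -1.2]
gripper_width: 59.2
finger_force: 55.5
```

```bash
python3 d.py "(454,-244,39.6)"
python3 - <<'E'
from h import *
from station import get_obs
print(get_obs()["moment"])
for n in M: cv2.imwrite(f"pics/{n}6.png",viewer.grab_frame(n))
t=cv2.imread("pics/top6.png").astype(int);s=cv2.imread("pics/side6.png").astype(int)
q=proj("top",w([457,-186.5,-3],rect(30,-85,85,58)));print("top pred",q.round(1).tolist()); print("side pred",proj("side",w([457,-186.5,-3],rect(30,-85,85,58))).round(1).tolist())
for r in range(222,246,2): print(r,' '.join(f"{t[r,c].mean():.0f}{'b' if t[r,c,0]>t[r,c,2]-6 else 'r'}" for c in range(292,342,2)))
E
```

```text
t 14.75 p [ 454.  -244.7   54.5] yaw_y -3.01 tilt [-0.  0. -1.] F [-0.4 -0.3 -1.2] w 59.2 55.49663806334138
(454,-244,39.6) [ 0.7 -0.  14.9]
[-0.12840377  0.05094216  0.02357516]
top pred [[301.8, 221.3], [349.8, 224.9], [349.2, 241.7], [300.7, 238.0]]
side pred [[293.6, 210.0], [325.3, 233.7], [307.0, 239.0], [276.4, 214.4]]
222 152r 153r 155r 154r 151r 154b 156b 160b 162b 160b 157b 152b 147b 147b 150b 152b 146b 136b 118b 73b 57b 54b 56b 56b 58b
224 155r 155r 155r 153r 150r 157b 151b 152b 153b 153b 162b 163b 169b 169b 170b 171b 165b 140b 88b 60b 56b 53b 56b 57b 56b
226 155r 154r 154r 153r 153r 158b 151b 149b 147b 148b 160b 164b 169b 169b 170b 164b 137b 88b 61b 56b 55b 55b 56b 56b 55b
228 153r 155r 153r 152r 153r 157b 151b 149b 149b 150b 160b 164b 169b 170b 160b 126b 75b 58b 57b 55b 57b 56b 55b 54b 56b
230 155r 155r 153r 154r 153r 157b 147b 146b 145b 148b 160b 163b 165b 157b 121b 72b 61b 56b 57b 59b 57b 56b 55b 53b 52b
232 155r 154r 154r 154r 156r 157b 149b 150b 150b 153b 161b 161b 151b 108b 68b 56b 58b 57b 57b 56b 58b 55b 57b 53b 52b
234 155r 152r 153r 153r 157r 157b 146b 147b 146b 152b 157b 143b 99b 66b 60b 63b 61b 57b 56b 56b 56b 55b 56b 52b 51b
236 152r 153r 153r 153r 154r 158b 151b 154b 153b 152b 139b 105b 90b 90r 91r 90r 82r 69b 63b 58b 53b 53b 55b 49b 53b
238 154r 153r 152r 151r 150r 145r 146r 150r 144b 129b 106b 91b 89b 85b 96b 106r 109r 102r 89r 74b 60b 55b 52b 52b 52b
240 154r 155r 150r 148r 149r 149r 146r 135r 110r 81b 61b 61b 60b 59b 62b 61b 77b 94b 107r 98r 79b 59b 53b 52b 47b
242 154r 153r 151r 151r 149r 141r 120r 88r 67b 58b 57b 56b 53b 56b 56b 59b 57b 59b 74b 95b 98r 78r 59b 51b 49b
244 155r 154r 153r 148r 131r 93r 61b 56b 56b 58b 56b 57b 56b 56b 53b 55b 57b 57b 56b 61b 91b 97r 76b 55b 50b
```

The far end in the top picture sits at column ~301, where flat carriage at this height predicts 300.7–301.8, and the near edge is at row ~237.5, so it is well aligned. I'll lower it slowly.

Emit:
send_rows(increments=[[[0.7,0,2,0,-1],[0,0,2,0,-1],[0,0,2,0,-1],[0,0,2,0,-1],[0,0,2,0,-1],[0,0,0,0,-1],[0,0,0,0,-1]]])

```text
time: 15.55
ee_pos: [453.8, -243.8, 44.4]
orientation: [[0.052, 0.999, -0.0], [0.999, -0.052, 0.0], [0.0, -0.0, -1.0]]
ft_force: [0.7, -0.3, -0.6]
gripper_width: 59.3
finger_force: 55.5
```

Emit:
send_rows(increments=[[[0,0,1,0,-1],[0,0,1,0,-1],[0,0,1,0,-1],[0,0,0,0,-1],[0,0,0,0,-1]]])

```text
time: 16.05
ee_pos: [453.9, -243.8, 41.5]
orientation: [[0.052, 0.999, -0.0], [0.999, -0.052, 0.0], [0.0, -0.0, -1.0]]
ft_force: [0.1, 0.6, -1.7]
gripper_width: 59.0
finger_force: 55.5
```

Emit:
send_rows(increments=[[[0,0,1,0,-1],[0,0,0.5,0,-1],[0,0,0.5,0,-1],[0,0,0,0,-1],[0,0,0,0,-1]]])

```text
time: 16.55
ee_pos: [453.9, -243.8, 39.6]
orientation: [[0.052, 0.999, 0.0], [0.999, -0.052, 0.0], [0.0, 0.0, -1.0]]
ft_force: [-0.5, 0.3, 1.4]
gripper_width: 59.2
finger_force: 55.6
```

```bash
python3 d.py; python3 -c "
from station import get_obs;print(get_obs()['moment'])"
```

```text
t 16.55 p [ 453.9 -243.8   39.6] yaw_y -3.0 tilt [ 0.  0. -1.] F [-0.5  0.3  1.4] w 59.2 55.58201741427183
[-1.22775317e-04  1.77676990e-01  2.27002303e-02]
```

Emit:
send_rows(increments=[[[0,0,0.4,0,-1],[0,0,0,0,-1],[0,0,0,0,-1]]], squeeze=10)

```text
time: 16.85
ee_pos: [454.0, -243.9, 39.3]
orientation: [[0.052, 0.999, 0.0], [0.999, -0.052, 0.0], [0.0, 0.0, -1.0]]
ft_force: [-0.8, 0.4, 4.8]
gripper_width: 60.0
finger_force: 10.0
```

Emit:
send_rows(increments=[[[0,0,0,0,0.45],[0,0,0,0,0.6],[0,0,0,0,0.8],[0,0,0,0,0.8],[0,0,0,0,0.8],[0,0,0,0,0.8]]])

```text
time: 17.45
ee_pos: [453.9, -243.7, 39.0]
orientation: [[0.052, 0.999, -0.0], [0.999, -0.052, 0.0], [0.0, -0.0, -1.0]]
ft_force: [-0.3, -0.0, 0.2]
gripper_width: 77.9
finger_force: 0.0
```

```bash
python3 d.py
python3 - <<'E'
from h import *
t=viewer.grab_frame("top").astype(int)
print("pred",proj("top",w([457,-186.5,-3],rect(30,-85,85,47))).round(1).tolist())
for r in range(220,244,3): print(r,' '.join(f"{t[r,c].mean():.0f}{'b' if t[r,c,0]>t[r,c,2]-6 else 'r'}" for c in range(294,330,2)))
E
```

```text
t 17.45 p [ 453.9 -243.7   39. ] yaw_y -3.0 tilt [ 0. -0. -1.] F [-0.3 -0.   0.2] w 77.9 0.0
pred [[301.6, 221.9], [349.2, 225.4], [348.6, 242.1], [300.5, 238.5]]
220 135r 152r 155r 154r 155r 153r 152r 150r 153r 148r 133r 123b 125b 125b 120b 118b 117b 116b
223 154r 154r 155r 155r 159b 157b 157b 159b 163b 157b 149b 149b 142b 140b 143b 132b 99b 74b
226 155r 154r 153r 156r 157b 149b 150b 149b 154b 163b 166b 169b 169b 162b 142b 93b 58b 53b
229 156r 153r 154r 157r 157b 148b 148b 147b 154b 161b 166b 165b 145b 95b 60b 58b 55b 51b
232 152r 153r 153r 147r 154b 147b 147b 147b 150b 157b 145b 108b 85b 84b 81r 79b 71b 61b
235 153r 154r 151r 152r 154b 149b 145b 140b 119b 106b 86b 76b 70b 76b 77b 87b 106r 106r
238 152r 150r 150r 151r 150b 139b 114b 78b 56b 54b 55b 52b 56b 53b 56b 53b 54b 64b
241 152r 150r 141r 119r 82r 53b 52b 54b 57b 55b 56b 56b 55b 54b 51b 53b 55b 57b
```

Force is back to zero and the carrier is in place. I'll retreat straight up and clear, then check.

Emit:
send_rows(increments=[[[0,0,-5,0,0.8],[0,0,-10,0,0.8],[0,0,-20,0,0.8],[0,0,-30,0,0.8],[0,0,-30,0,0.8],[0,0,-30,0,0.8],[0,0,-30,0,0.8],[-40,0,-20,0,0.8],[-40,0,0,0,0.8],[-40,0,0,0,0.8]]])

```text
time: 18.5
ee_pos: [448.1, -364.9, 216.2]
orientation: [[0.051, 0.999, 0.003], [0.999, -0.051, -0.001], [-0.001, 0.003, -1.0]]
ft_force: [1.7, 0.7, 0.4]
gripper_width: 78.5
finger_force: 0.0
```

Emit:
send_rows(increments=[[[-40,10,0,0,0.8],[-40,10,0,0,0.8],[-40,10,0,0,0.8],[-40,10,0,0,0.8],[-40,0,0,0,0.8],[-20,0,0,0,0.8],[0,0,0,0,0.8],[0,0,0,0,0.8],[0,0,0,0,0.8]]])

```text
time: 19.4
ee_pos: [477.0, -583.7, 214.5]
orientation: [[0.051, 0.999, 0.001], [0.999, -0.051, 0.001], [0.001, 0.001, -1.0]]
ft_force: [-0.1, 0.8, 0.0]
gripper_width: 78.4
finger_force: 0.0
```

```bash
python3 d.py
python3 - <<'E'
from h import *
t=viewer.grab_frame("top");s=viewer.grab_frame("side");cv2.imwrite("pics/t7.png",t);cv2.imwrite("pics/s7.png",s)
for n,im,b in(("top",t,(290,208,362,256)),("side",s,(262,200,345,262))):
    a=up(im,b);m=largest((a[...,0]>a[...,2]-4)&(a.mean(2)>(115 if n=="top" else 130)));print(n,m.sum()/64,measure(n,m,b,47))
    for z in(47,): print(ioufit([457,-186,-3],rect(30,-85,85,z),{n:m},{n:b}))
t0=cv2.imread("pics/top0.png")
d=np.abs(t.astype(int)-t0).sum(2)[160:255,0:440]>90; n,l,st,_=cv2.connectedComponentsWithStats(d.astype(np.uint8)); print([x.tolist() for x in st[1:] if x[4]>25])
E
```

```text
t 19.4 p [ 477.  -583.7  214.5] yaw_y -2.9 tilt [ 0.001  0.001 -1.   ] F [-0.1  0.8  0. ] w 78.4 0.0
top 950.046875 {'c': array([ 458.7, -185.4]), 'yaw': array([-2.14,  0.91]), 'width': np.float64(75.8), 'length': np.float64(168.0)}
(array([ 458.9, -185.4,   -2.4]), np.float64(-0.773))
side 962.234375 {'c': array([ 449.5, -150.2]), 'yaw': array([6.71, 6.13]), 'width': np.float64(72.5), 'length': np.float64(244.5)}
(array([ 453.5, -190.1,   -2.4]), np.float64(-0.617))
[[332, 54, 108, 41, 2446], [194, 59, 51, 22, 852], [312, 63, 30, 19, 517]]
```

Run:
```python
from h import *
def ends(f,x,z):
    a=up(cv2.imread(f),(290,205,362,256)); d=a[...,0]-a[...,2]>-9; out=[]
    for xx in x:
        ys=np.arange(-300,-70,.5);q=(proj("top",w([457,-186,-3],[[xx,y+186,z] for y in ys]))-[290,205]+.5)*K-.5
        q=q.round().astype(int);ok=(q>=0).all(1)&(q[:,0]<a.shape[1])&(q[:,1]<a.shape[0]);v=np.zeros(len(ys));v[ok]=d[q[ok,1],q[ok,0]]
        c=np.flatnonzero(np.abs(ys+186)<10)[0]; i=c
        while v[i]:i-=1
        j=c
        while v[j]:j+=1
        out.append((ys[i],ys[j],(ys[i]+ys[j])/2))
    return out
print("cheeks0",ends("pics/top0.png",(40,-40),45),"\nbed0",ends("pics/top0.png",(-20,0,20),40),"\ncarrier",ends("pics/t7.png",(-20,-10,0,10,20),47))
```

```text
cheeks0 [(np.float64(-223.5), np.float64(-145.5), np.float64(-184.5)), (np.float64(-225.0), np.float64(-144.0), np.float64(-184.5))] 
bed0 [(np.float64(-224.5), np.float64(-146.5), np.float64(-185.5)), (np.float64(-225.0), np.float64(-146.0), np.float64(-185.5)), (np.float64(-225.5), np.float64(-146.5), np.float64(-186.0))] 
carrier [(np.float64(-70.5), np.float64(-99.0), np.float64(-84.75)), (np.float64(-70.5), np.float64(-99.0), np.float64(-84.75)), (np.float64(-70.5), np.float64(-99.0), np.float64(-84.75)), (np.float64(-273.0), np.float64(-98.0), np.float64(-185.5)), (np.float64(-273.5), np.float64(-98.5), np.float64(-186.0))]
```

```bash
python3 -c "
from station import close_job;print(close_job())"
```

```text
the job is handed in; nothing more can be done
None
```

The carrier was drawn out of the stand, lifted by its overhanging end and set down between the warmer's cheeks. In the top view its middle is within about 1 mm of the warmer's middle along the channel direction. I saw no sign of the other things having moved, and handed the job in at about 19.5 s; no verdict came back.

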